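# Push a relay under the spring flap of the return chute

## Task

Without grasping or lifting anything, return the plug-in relay through the small grey chute box: with one fingertip press the treadle bar down to hold the spring-closed flap up, and while it is held, push the relay along the loading shelf with the other fingertip, under the flap, until it drops into the tray behind. Then let the flap spring shut and move clear. Leave the other things on the table where they are.

Things in the scene. Friction and masses are not known exactly. Their poses are not given: they have to be found in the camera images.
- chute_box: Grey metal box fixed to the table, at some yaw. Origin: on the table, below the middle of the shelf's far edge, just before the flap. x = pushing direction (into the tray), y left, z up; offsets below are in this frame, heights above the table. A deck (y 30 to 102, x -150 to +28 mm, 45 mm high) lies below the treadle, left of the lane.
- shelf_edge (a point): Middle of the loading shelf's far edge, at x = 0, y = 0, 45 mm high. The shelf is flat, x -150 to 0 mm; its lane lies between two slippery white plastic guide rails 6.5 mm high, x -148 to +8 mm, inner faces at y -16.5 and +16.5 mm. Beyond the edge is a sheer step down into the tray.
- tray (a point): Middle of the tray's floor, 6 mm high. Open-topped tray, x 0 to 95 mm, y -32 to +32 mm, walls up to 78 mm high.
- flap (a joint): Angle of flap and treadle, one rocker on a hinge rod along x (y = 33 mm, 77 mm high, radius 7 mm with its spring; end posts 84 mm high at x -143 and +21 mm). 0 = shut (sprung), 0.873 rad = stop, flap fully up. Pressing the treadle down lifts the flap. The spring closes it with about 0.05 (shut) to 0.11 N m (stop): 2 to 4 N on the treadle.
- flap_plate (a point): Middle of the flap, a 3 mm plate across the tray's mouth at x 10 to 13 mm, 28 wide and 12 mm high. Shut, it spans y -11 to +17 mm, 54.5 to 66.5 mm high, and blocks the relay; it does not swing in or out. At the stop it has swung up to the left, lowest point 76 mm, highest 107 mm high, still above the lane: an upright finger cannot pass it, so keep fingers at x below 8 mm.
- treadle (a point): Middle of the top face of the treadle: ribbed flat bar, x -142 to +8 mm, 43 wide, 5 mm thick. Shut, it slopes 50 degrees, rising to the left, y 62 to 90 mm, top 75 (right) to 107 mm high (left). At the stop it lies level, y 50 to 93 mm, top 53 mm high; a fingertip can then slide along it in x and keep it down. A tip coming straight down at y 70 to 80 mm pushes it to the stop.
- relay_centre (a point): Centre (half-way up) of the relay: a small grey rounded block with a black base and a metal plate on top, 28 mm long (x of the lane), 30 mm wide, 24 mm high, about 60 g, loose, on the loading shelf in the lane, lying along it, its centre 40 to 80 mm before the far edge. It tips over the edge into the tray once its centre passes x = 0 of chute_box.
- cap_nut: Black domed cap nut, 24 mm wide, 17 mm high, on the table to the right of the chute box. Loose bystander; origin: centre of its underside.
- weight_2: Slotted brass weight, 30 mm diameter, 8 mm high, on the table to the right of the chute box. Loose bystander; origin: centre of its underside.
- plug_black_0: Black banana plug lying on the table to the left of the chute box, 52 mm long, 11 mm thick. Loose bystander; origin: centre of its underside.
- croc_clip: Crocodile clip lying on the table in front of the chute box, 62 mm long, 11 mm thick. Loose bystander; origin: centre of its underside.

How it is judged:
By the outcome, as a careful person would: the job done as asked, in the order asked, and still so for the second after the job is handed in, with the robot touching nothing.
It also fails if it takes over 40 s, if anything falls off the work surface, if the arm or the gripper's body presses on something with over 40 N, if the wrist force passes 120 N, or if a joint passes its speed limit or range.

## Robot

A 6-joint arm with a two-finger parallel gripper is mounted at the origin on a cart in front of the work surface, level with it; the furniture and walls round the work are solid. World frame = base frame: x ahead of the robot, y to its left, z up, the work surface at z = 0. Lengths are in mm, angles in rad, forces in N, time in s.
With the tool pointing down it reaches from about 325 to 775 mm from the base axis. Payload 5.5 kg.
Tool frame: the origin (TCP) lies where the fingers leave the gripper's body, on its centre line; the fingertips stand bot.tip_reach ahead of it and the grasp point (between the pads) lies 61 mm ahead of it (bot.tip_reach is the distance from the TCP to the fingertips, in mm); z points along the fingers, y is the direction in which the jaws open and shut (so a half turn about z gives the same grasp; the last joint's range is limited). The gripper opens to 88 mm and grips with 3 to 60 N. Pads are 20 mm wide; open, the fingers measure 115 mm over their backs; the gripper's body (75 mm by 178 mm) begins 61 mm behind the grasp point.
Start: joints at [-1.252, 0.091, 1.231, -0, 1.82, -0.057], TCP at [220.211, -558.144, 302.631] pointing down, gripper open.
Joint ranges: [-2.87, 2.87], [-0.86, 2.18], [0.17, 2.46], [-1.51, 4.65], [0.06, 2.69], [-2.65, 2.65]. Speed limits (rad/s): [2.57, 2.57, 3.01, 3.14, 3.14, 3.14].

## Interface

Orientations are given as a unit quaternion [x, y, z, w].
In Python, from workcell import bot, eyes gives the robot as it stands.
- The arm moves only by the tool apply_moves, never from a script. Its argument "increments" is a list of rows, each a list of 3 entries, a list of its own where there are three numbers: the shift along the tool's x, y, z in m, then the turn, a rotation vector about the tool's x, y, z in degrees, then the finger opening in m, from 0 to 0.0878. A call has 1 to 10 rows; each row is the pose to reach, as a shift and turn from the pose commanded when the call began, along the tool's axes at that moment; what a row does not reach only later rows make up. A row lasts 1/8 s, in which the tool goes at most 62.5 mm and 10.7 degrees, less where a joint would pass 70% of its speed; a pose out of reach is approached as far as the arm can. A call with a gripper value outside its range is refused whole. The fingers move at their own pace and stop on an object; "grip_force" is the grip in N (left out, the last holds). Time passes only in rows, so rows that repeat a pose let the fingers close. It gives the time, the measured TCP pose, the force and the opening at its end, in the units of the state.
- bot.read_state(): the state, without advancing time (a new reading comes with each control period).
- eyes.read_camera(name): name is "scene" or "side" or "wrist"; returns a dict with "img" (420x560x3 uint8, red, green, blue), "intrinsics" (3x3 intrinsics, pixels), "eye" and "attitude" of the camera in the world. Camera axes: x right, y down, z forward; pixel columns grow to the right and rows downward; lengths in mm; the calibration is good to about 2 mm. The wrist camera is an equidistant fisheye: a pixel r from the principal point sees the ray r / f radians off the axis. A picture is of the moment at which its call begins. There is no depth.
- bot.finish_job(): hands the job in, once; it reports no verdict.
The state is a dict: "time_s": time; "joint_positions": joint angles; "qd": joint speeds; "joint_efforts": joint torques, N m; "ee_pos": TCP position; "tool_rot": TCP orientation; "ft_force": force on the tool from outside, world axes, zero at the start; "torque": the same for the moment, N m; "gripper_width": opening from 0.0 (shut) to 1.0 (fully open).
Only numpy, scipy, OpenCV 4.12 (cv2) and the standard library are available. Lean on these libraries where they do the work, as an engineer would, in place of code of your own. Each camera call takes 0.05 s, during which the arm holds its last target.

## Working session

There is one attempt and no reset: what is moved stays moved. The work goes in short steps, Python scripts to look and compute and a tool call to move; the robot and the scene stay as the last step left them, time stands still between calls to the robot, and variables do not carry over. Pictures are saved under pics/ and viewed, and the job is handed in when it is done.

Besides the shell and the picture viewer there is one more tool, called after "Emit:" by a JSON object that holds its "api" and its "payload", one argument or row to a line. apply_moves: Moves the arm, as the interface text tells. Its arguments: {"type":"object","properties":{"increments":{"type":"array","items":{"type":"array"}},"grip_force":{"type":"number"}},"required":["increments"]}

```bash
mkdir -p pics; ls; python3 - <<'E'
from workcell import bot, eyes
import cv2
s=bot.read_state()
for k,v in s.items(): print(k,v)
print(bot.tip_reach)
for n in ["scene","side","wrist"]:
    c=eyes.read_camera(n); cv2.imwrite(f"pics/{n}0.png",c["img"][:,:,::-1]); print(n,c["intrinsics"],c["eye"],c["attitude"])
E
```

```text
pics
time_s 0.0
joint_positions [-1.25170028e+00  9.18216683e-02  1.23186503e+00 -2.02966543e-05
  1.81979115e+00 -5.66979232e-02]
qd [ 0.00125993 -0.00235711 -0.00103582  0.00015282  0.00108802  0.00092728]
joint_efforts [-2.82974606e-04 -4.46445251e+01 -4.06448150e+01  6.99517038e-02
  2.92173674e-02 -1.27249732e-04]
ee_pos [ 220.15656313 -557.99666962  301.54078021]
tool_rot [ 9.82399266e-01  1.86790777e-01 -1.33066644e-04 -9.33209993e-04]
ft_force [ 0.64210206  0.16449309 -0.22527613]
torque [-0.03869549 -0.03838452 -0.02932802]
gripper_width 1.0002439638821685
80.0
scene [[431.12912615   0.         275.25058005]
 [  0.         431.12912615 208.18600244]
 [  0.           0.           1.        ]] [104.31170528 452.97858476 637.11330956] [-0.31933778  0.85262773 -0.3835541   0.1547113 ]
side [[380.19080313   0.         279.2663549 ]
 [  0.         380.19080313 209.0885103 ]
 [  0.           0.           1.        ]] [ 527.03650715 -647.07145557  605.03628197] [ 0.89509651  0.01256393  0.0029615  -0.44568555]
wrist [[325.1922621    0.         277.65255899]
 [  0.         325.1922621  204.94076739]
 [  0.           0.           1.        ]] [ 298.37415906 -527.42883845  383.9281157 ] [ 0.8170378  -0.55564944 -0.08782135  0.12645295]
```

View pics/scene0.png

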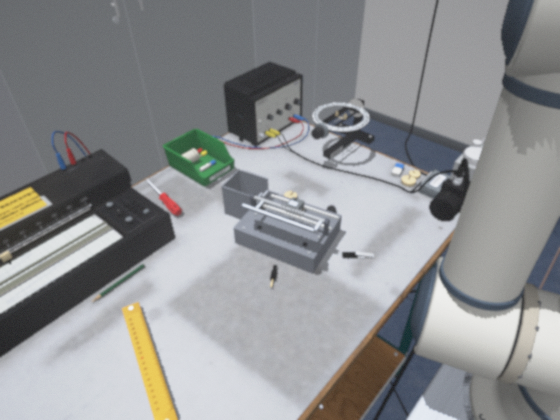

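View pics/side0.png

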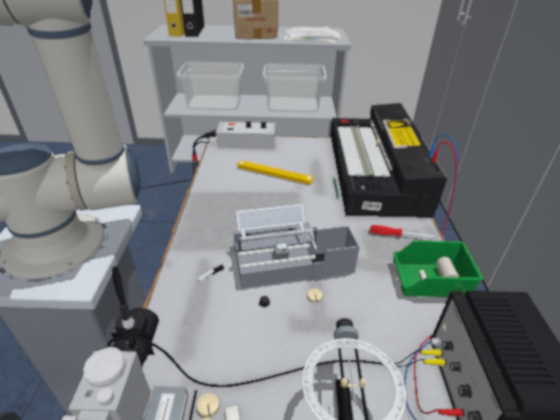

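View pics/wrist0.png

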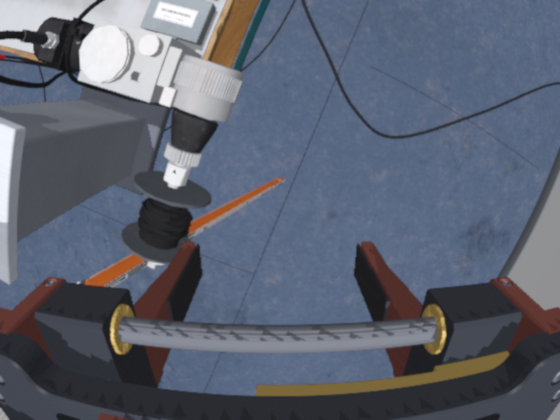

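```bash
cat > h.py <<'E'
from workcell import bot, eyes
import numpy as np, cv2
from scipy.spatial.transform import Rotation as R
def crop(n,x0,y0,x1,y1,k,out,c=None):
    c=c or eyes.read_camera(n)
    cv2.imwrite(out,cv2.resize(c["img"][y0:y1,x0:x1,::-1],None,fx=k,fy=k,interpolation=cv2.INTER_CUBIC)); return c
def ray(c,u,v):
    K=c["intrinsics"]; d=np.linalg.inv(K)@[u,v,1]
    return np.array(c["eye"]),R.from_quat(c["attitude"]).apply(d)
def plane(c,u,v,z):
    o,d=ray(c,u,v); return o+d*(z-o[2])/d[2]
def proj(c,p):
    q=R.from_quat(c["attitude"]).inv().apply(np.atleast_2d(p)-np.array(c["eye"])); K=c["intrinsics"]
    return q[:,:2]/q[:,2:]*[K[0,0],K[1,1]]+K[:2,2]
E
python3 - <<'E'
from h import *
crop("scene",205,155,365,275,5,"pics/sc1.png")
crop("side",220,190,370,300,5,"pics/si1.png")
E
```

```text
(no output)
```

View pics/sc1.png

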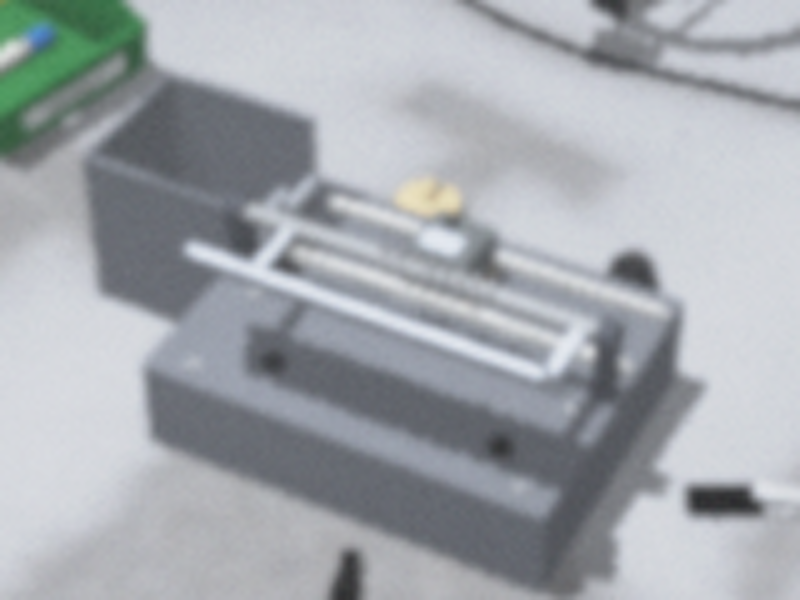

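View pics/si1.png

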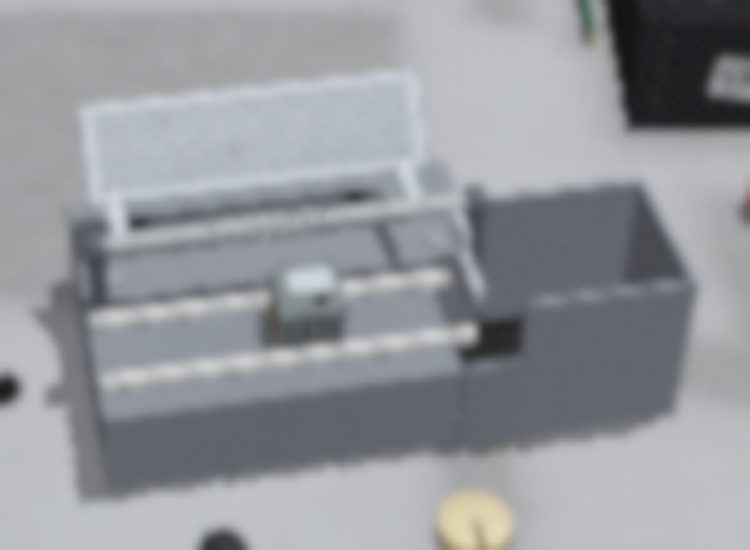

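```bash
cat > fit.py <<'E'
from h import *
from scipy.optimize import least_squares
cs={n:eyes.read_camera(n) for n in("scene","side")}
P=[("side",105,378,-148,-19,51.5),("side",475,331,8,-19,51.5),("side",93,318,-148,19,51.5),("side",448,275,8,19,51.5),
("side",640,183,96,33,78),("side",693,288,96,-33,78),
("scene",549,516,-150,102,45),("scene",147,372,28,102,45),("scene",88,157,96,33,78),("scene",170,80,96,-33,78)]
O={"side":(220,190),"scene":(205,155)}
pix=[(O[n][0]+(u-2)/5,O[n][1]+(v-2)/5) for n,u,v,*_ in P]
W=np.array([plane(cs[p[0]],*px,p[5]) for p,px in zip(P,pix)])
B=np.array([p[3:] for p in P],float)
def f(t,B=B): 
    c,s=np.cos(t[2]),np.sin(t[2]); return np.c_[t[0]+c*B[:,0]-s*B[:,1],t[1]+s*B[:,0]+c*B[:,1]]
for m in (slice(None),slice(0,6),slice(6,10)):
    r=least_squares(lambda t:(f(t,B[m])-W[m,:2]).ravel(),[500,0,-1.4],loss="soft_l1",f_scale=2)
    print(r.x,np.degrees(r.x[2]))
    if m==slice(None): print(np.round(f(r.x)-W[:,:2],1)); t=r.x
np.save("t.npy",t)
# relay top plate centre
for n,u,v in(("side",308,280),("scene",443,240)):
    w=plane(cs[n],O[n][0]+(u-2)/5,O[n][1]+(v-2)/5,69.5); d=w[:2]-t[:2]; c,s=np.cos(t[2]),np.sin(t[2])
    print("relay",w,c*d[0]+s*d[1],-s*d[0]+c*d[1])
E
python3 fit.py
```

```text
[ 5.84802493e+02 -5.50633992e+01  2.30446043e-01] 13.20358565128248
[[-2.4 -2.2]
 [-1.4  0.8]
 [-2.5  0.3]
 [-0.3  3.7]
 [-1.3  4. ]
 [ 0.4  6.3]
 [ 0.3 -0.5]
 [ 5.8 -2.5]
 [ 1.9 -1.3]
 [ 4.5 -4.6]]
[ 5.86073533e+02 -5.75696393e+01  2.09299273e-01] 11.991964999613382
[582.05936142 -52.85266996   6.52306079] 373.7438526134394
relay [528.29826222 -63.4855325   69.5       ] -56.93423432022155 4.7067421147246815
relay [526.92430179 -62.52979424  69.5       ] -58.05357167475895 5.951043833855005
```

```bash
python3 - <<'E'
from h import *
cs={n:eyes.read_camera(n) for n in("scene","side")}
def tri(a,b):
    o1,d1=ray(cs["side"],*a);o2,d2=ray(cs["scene"],*b)
    s,*_=np.linalg.lstsq(np.c_[d1,-d2],o2-o1,rcond=None); p,q=o1+d1*s[0],o2+d2*s[1]; return (p+q)/2,np.linalg.norm(p-q)
print("ring",tri((352,385),(341,117)))
print("stand black",tri((127,318),(452,185)))
print(tri((105,365),(480,150)))
# tray far corners by triangulation
print(tri((348,226.6),(222.6,186)),tri((358.6,247.6),(239,171)))
E
```

```text
ring (array([ 629.87136559, -372.0151501 ,   94.62877563]), np.float64(2.008097219163258))
stand black (array([ 292.58317558, -277.2116483 ,  104.42636353]), np.float64(7.996898795949245))
(array([ 295.16613684, -376.49340591,  135.28395523]), np.float64(8.741861407997822))
(array([672.80788698,  -3.1674826 ,  74.64467277]), np.float64(1.8907194892710506)) (array([687.32559929, -66.3427425 ,  71.46190671]), np.float64(1.5599143988792599))
```

```bash
cat >> h.py <<'E'
def shift(target,yawdeg):
    s=bot.read_state(); r=R.from_quat(s["tool_rot"]); d=r.inv().apply(np.array(target)-s["ee_pos"])/1000
    y=np.radians(yawdeg); c,sn=np.cos(y),np.sin(y)
    T=R.from_matrix(np.array([[c,sn,0],[sn,-c,0],[0,0,-1.]]))
    print("shift m",np.round(d,4),"rotvec deg",np.round((r.inv()*T).as_rotvec(degrees=True),2), "t",s["time_s"],"F",np.round(s["ft_force"],1),"p",np.round(s["ee_pos"],1))
E
python3 -c "
from h import *
shift((450,-45,345),12.5)"
```

```text
shift m [ 0.4021 -0.393  -0.0424] rotvec deg [-0.01  0.    9.04] t 0.45 F [ 0.1 -0.4  0.4] p [ 220.2 -558.1  302.6]
```

Emit:
{"api": "apply_moves", "payload": {
  "increments": [
    [[0.0,0.0,-0.045],[0,0,0],0.06],
    [[0.044,-0.043,-0.045],[0,0,1],0.06],
    [[0.088,-0.086,-0.045],[0,0,2],0.06],
    [[0.132,-0.129,-0.045],[0,0,3],0.06],
    [[0.176,-0.172,-0.045],[0,0,4],0.06],
    [[0.22,-0.215,-0.045],[0,0,5],0.06],
    [[0.264,-0.258,-0.045],[0,0,6],0.06],
    [[0.308,-0.301,-0.045],[0,0,7],0.06],
    [[0.352,-0.344,-0.045],[0,0,8],0.06],
    [[0.4,-0.39,-0.045],[0,0,9],0.06]
  ]
}}

```text
time_s: 1.7
ee_pos: [447.8, -50.2, 348.0]
tool_rot: [0.994, 0.109, 0.001, 0.0]
ft_force: [0.5, -1.3, -0.8]
gripper_width: 0.684
```

```bash
python3 - <<'E'
from h import *
c=eyes.read_camera("wrist"); cv2.imwrite("pics/w1.png",c["img"][:,:,::-1]); print(c["eye"],c["attitude"],R.from_quat(c["attitude"]).as_matrix())
s=bot.read_state(); print(s)
E
```

```text
[529.77375886 -32.16680535 430.42295804] [ 0.7706358  -0.61850625 -0.09636855  0.11951399] [[ 2.16326254e-01 -9.30251329e-01 -2.96370404e-01]
 [-9.76320888e-01 -2.06332858e-01 -6.49944287e-02]
 [-6.89798581e-04  3.03412617e-01 -9.52859018e-01]]
{'time_s': 1.75, 'joint_positions': array([-0.17547628, -0.29194301,  1.50870508,  0.00498695,  1.92404994,
        1.17202932]), 'qd': array([-0.11833658, -0.01139521,  0.0164652 , -0.02521269,  0.01769931,
       -0.23124996]), 'joint_efforts': array([ -5.91054037, -28.1611079 , -41.39431715,  -2.49879733,
         0.16755091,  -0.18678436]), 'ee_pos': array([449.66504625, -43.91535698, 347.42596828]), 'tool_rot': array([ 0.99367475,  0.11227137,  0.00103678, -0.00213287]), 'ft_force': array([-1.66786528,  4.01318528, -0.37775878]), 'torque': array([0.15432849, 0.05728873, 0.00812467]), 'gripper_width': 0.6870500321451949}
```

View pics/w1.png

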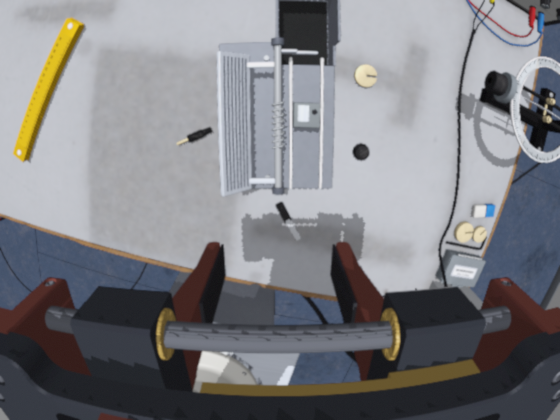

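```bash
cat >> h.py <<'E'
def wray(c,u,v):
    K=c["intrinsics"]; x,y=u-K[0,2],v-K[1,2]; r=np.hypot(x,y); th=r/K[0,0]
    d=np.array([x/r*np.sin(th),y/r*np.sin(th),np.cos(th)]); return np.array(c["eye"]),R.from_quat(c["attitude"]).apply(d)
def wplane(c,u,v,z):
    o,d=wray(c,u,v); return o+d*(z-o[2])/d[2]
def wproj(c,P):
    q=R.from_quat(c["attitude"]).inv().apply(np.atleast_2d(P)-np.array(c["eye"])); K=c["intrinsics"]
    r=np.hypot(q[:,0],q[:,1]); th=np.arctan2(r,q[:,2]); return q[:,:2]/r[:,None]*th[:,None]*K[0,0]+K[:2,2]
E
python3 - <<'E'
from h import *
import pickle
c=eyes.read_camera("wrist"); print(bot.read_state()["ee_pos"],c["eye"])
crop("wrist",210,0,350,200,4,"pics/w2.png",c); pickle.dump(c,open("w2.pkl","wb"))
im=cv2.imread("pics/w2.png"); print(im.shape)
cv2.imwrite("pics/w2a.png",cv2.resize(c["img"][30:200,210:345,::-1],None,fx=3.5*1,fy=3.5,interpolation=cv2.INTER_CUBIC))
E
```

```text
[448.68851615 -47.11538463 347.40491299] [531.45432193 -25.68843269 429.92335966]
(800, 560, 3)
```

View pics/w2a.png

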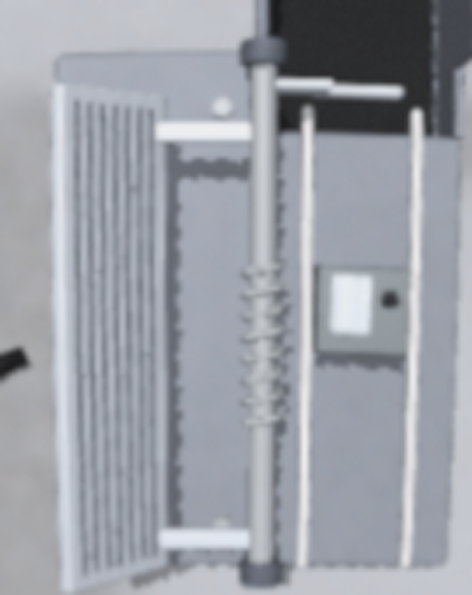

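```bash
cat > wfit.py <<'E'
from h import *
import pickle
from scipy.optimize import least_squares
c=pickle.load(open("w2.pkl","rb"))
px=lambda u,v:(210+(u-1.2)/3.5,30+(v-1.2)/3.5)
P=[(303,566,-148,18.5,51.5),(308,110,8,18.5,51.5),(407,566,-148,-18.5,51.5),(417,110,8,-18.5,51.5),(360,133,0,None,45)]
P=P[:4]
W=np.array([wplane(c,*px(p[0],p[1]),p[4]) for p in P]); print(np.round(W,1))
B=np.array([p[2:4] for p in P],float)
def f(t):
    k,s=np.cos(t[2]),np.sin(t[2]); return np.c_[t[0]+k*B[:,0]-s*B[:,1],t[1]+s*B[:,0]+k*B[:,1]]
r=least_squares(lambda t:(f(t)-W[:,:2]).ravel(),[585,-55,.22]); t=r.x
print(t,np.degrees(t[2])); print(np.round(f(t)-W[:,:2],1))
def tobox(w):
    d=w[:2]-t[:2];k,s=np.cos(t[2]),np.sin(t[2]);return np.round([k*d[0]+s*d[1],-s*d[0]+k*d[1]],1)
for n,u,v,z in [("edge",360,133,45),("near edge",360,566,45),("deck far-left corner",58,52,45),("relay near-left top",320,354,69),("relay near right top",409,354,69),("relay far left",318,265,69),("relay far right",410,265,69),("relay centre",364,310,69),("treadle left far",55,85,107),("treadle left near",68,592,107),("rod mid",264,300,84)]:
    print(n,tobox(wplane(c,*px(u,v),z)))
np.save("t.npy",t)
E
python3 wfit.py
```

```text
[[ 435.9  -68.5   51.5]
 [ 586.6  -34.3   51.5]
 [ 444.1 -103.7   51.5]
 [ 595.6  -69.    51.5]]
[ 5.83787360e+02 -5.32396111e+01  2.25158839e-01] 12.900651196538089
[[-0.5  0.2]
 [ 0.9  0.9]
 [-0.5 -0.6]
 [ 0.1 -0.5]]
edge [0.3 0.2]
near edge [-149.3   -2.3]
deck far-left corner [ 29.4 100.6]
relay near-left top [-73.2  14.6]
relay near right top [-72.7 -13.8]
relay far left [-44.9  15.5]
relay far right [-44.3 -13.6]
relay centre [-59.    0.8]
treadle left far [ 7.7 91.4]
treadle left near [-140.5   91. ]
rod mid [-55.7  32.6]
```

```bash
python3 - <<'E'
from h import *
t=np.load("t.npy");k,s=np.cos(t[2]),np.sin(t[2])
x,y=-98,37.75
shift((t[0]+k*x-s*y,t[1]+s*x+k*y,205),12.9)
E
```

```text
shift m [ 0.0322 -0.0013  0.1424] rotvec deg [-0.11 -0.04  0.1 ] t 1.8 F [-0.6 -0.9  0.2] p [448.7 -47.1 347.4]
```

Emit:
{"api": "apply_moves", "payload": {
  "increments": [
    [[0.016,0,0.04],[0,0,0],0.062],
    [[0.032,-0.001,0.09],[0,0,0],0.062],
    [[0.032,-0.001,0.142],[0,0,0],0.062],
    [[0.032,-0.001,0.142],[0,0,0],0.062],
    [[0.032,-0.001,0.142],[0,0,0],0.062],
    [[0.032,-0.001,0.142],[0,0,0],0.062]
  ]
}}

```text
time_s: 2.55
ee_pos: [479.5, -44.7, 209.1]
tool_rot: [0.994, 0.109, 0.003, 0.001]
ft_force: [0.1, -0.1, -0.3]
gripper_width: 0.712
```

```bash
python3 - <<'E'
from h import *
t=np.load("t.npy");k,s=np.cos(t[2]),np.sin(t[2])
x,y=-98,37.75
c=eyes.read_camera("wrist"); cv2.imwrite("pics/w3.png",c["img"][:,:,::-1])
c=crop("side",200,120,380,260,4,"pics/si3.png")
shift((t[0]+k*x-s*y,t[1]+s*x+k*y,133),12.9)
print(bot.read_state()["gripper_width"]*87.8)
E
```

```text
shift m [ 0.0016 -0.0061  0.0752] rotvec deg [ 0.09 -0.22 -0.38] t 2.65 F [ 0.5 -0.2 -0.6] p [479.3 -44.5 208.2]
61.63895949182424
```

View pics/w3.png

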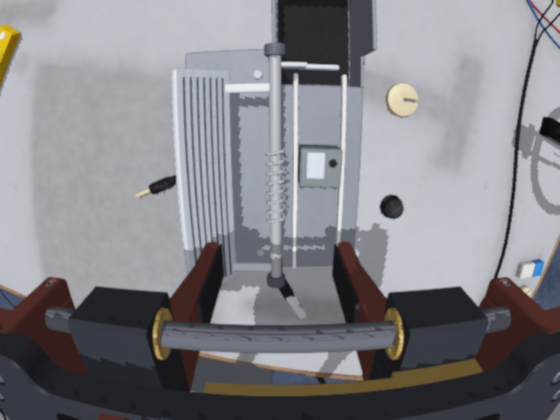

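View pics/si3.png

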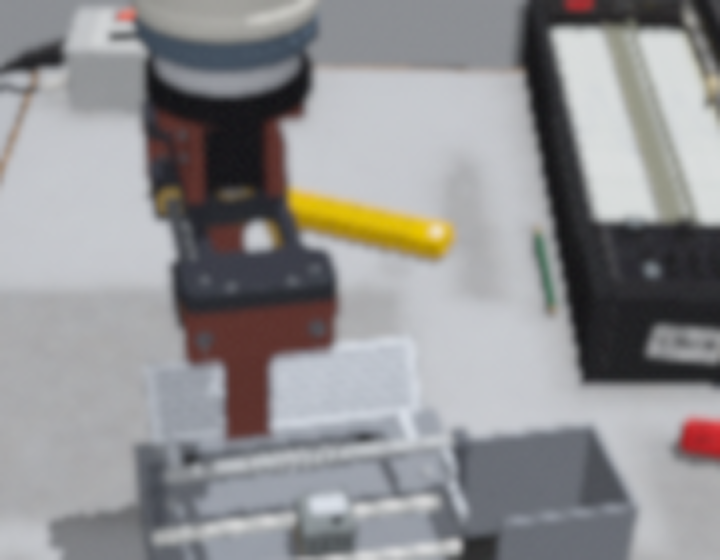

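```bash
python3 - <<'E'
from h import *
import pickle
c=eyes.read_camera("wrist"); pickle.dump(c,open("w4.pkl","wb"))
cv2.imwrite("pics/w4.png",cv2.resize(c["img"][40:290,170:370,::-1],None,fx=2.4,fy=2.4,interpolation=cv2.INTER_CUBIC))
t=np.load("t.npy");k,s=np.cos(t[2]),np.sin(t[2])
g=lambda x,y,z:(t[0]+k*x-s*y,t[1]+s*x+k*y,z)
print(np.round(wproj(c,[g(8,18.5,51.5),g(8,-18.5,51.5),g(-120,18.5,51.5),g(-120,-18.5,51.5),g(-59,0,69)]),1))
x,y=-98,37.75
shift(g(x,y,133),12.9)
E
```

```text
[[295.   72.8]
 [345.5  74.2]
 [294.3 238.5]
 [339.8 237.8]
 [322.7 167.4]]
shift m [ 0.0018 -0.0059  0.0747] rotvec deg [ 0.07 -0.18 -0.38] t 2.7 F [-0.5  0.3  0.3] p [479.1 -44.5 207.7]
```

View pics/w4.png

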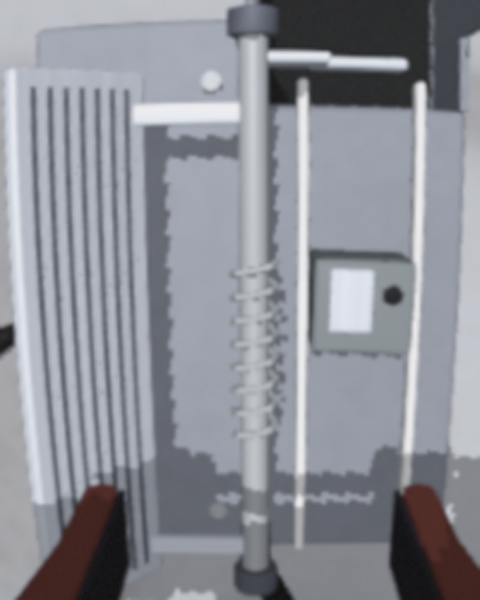

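Emit:
{"api": "apply_moves", "payload": {
  "increments": [
    [[0.001,-0.003,0.0],[0,0,-0.2],0.062],
    [[0.002,-0.006,0.005],[0,0,-0.4],0.062],
    [[0.002,-0.006,0.01],[0,0,-0.4],0.062],
    [[0.002,-0.006,0.01],[0,0,-0.4],0.062],
    [[0.002,-0.006,0.01],[0,0,-0.4],0.062],
    [[0.002,-0.006,0.01],[0,0,-0.4],0.062]
  ]
}}

```text
time_s: 3.45
ee_pos: [479.2, -38.0, 195.8]
tool_rot: [0.994, 0.113, 0.0, 0.0]
ft_force: [-0.3, -0.2, -0.0]
gripper_width: 0.71
```

```bash
cat > sh.py <<'E'
import sys
from h import *
t=np.load("t.npy");k,s=np.cos(t[2]),np.sin(t[2])
g=lambda x,y,z:(t[0]+k*x-s*y,t[1]+s*x+k*y,z)
S=bot.read_state();d=S["ee_pos"][:2]-t[:2]
print("tcp in box",round(k*d[0]+s*d[1],1),round(-s*d[0]+k*d[1],1),"w",S["gripper_width"]*87.8)
shift(g(*map(float,sys.argv[1:4])),12.9)
E
python3 sh.py -98 37.75 133
```

```text
tcp in box -98.5 38.2 w 62.31513435212224
shift m [0.0005 0.0004 0.0628] rotvec deg [ 0.   -0.01  0.03] t 3.45 F [-0.3 -0.2 -0. ] p [479.2 -38.  195.8]
```

Emit:
{"api": "apply_moves", "payload": {
  "increments": [
    [[0,0,0.012],[0,0,0],0.062],
    [[0,0,0.022],[0,0,0],0.062],
    [[0,0,0.032],[0,0,0],0.062],
    [[0,0,0.04],[0,0,0],0.062],
    [[0,0,0.048],[0,0,0],0.062],
    [[0,0,0.055],[0,0,0],0.062],
    [[0,0,0.06],[0,0,0],0.062],
    [[0,0,0.062],[0,0,0],0.062],
    [[0,0,0.062],[0,0,0],0.062]
  ]
}}

```text
time_s: 4.58
ee_pos: [479.9, -39.1, 134.7]
tool_rot: [0.994, 0.112, 0.001, 0.001]
ft_force: [0.0, -5.2, 5.9]
gripper_width: 0.704
```

```bash
python3 sh.py -98 37.75 133; python3 - <<'E'
from h import *
crop("side",200,150,380,285,4,"pics/si5.png")
c=eyes.read_camera("wrist"); cv2.imwrite("pics/w5.png",c["img"][:,:,::-1])
E
```

```text
tcp in box -98.1 37.0 w 61.85297800114997
shift m [ 0.0001 -0.0008  0.0017] rotvec deg [ 0.18 -0.12 -0.02] t 4.575 F [ 0.  -5.2  5.9] p [479.9 -39.1 134.7]
```

View pics/si5.png

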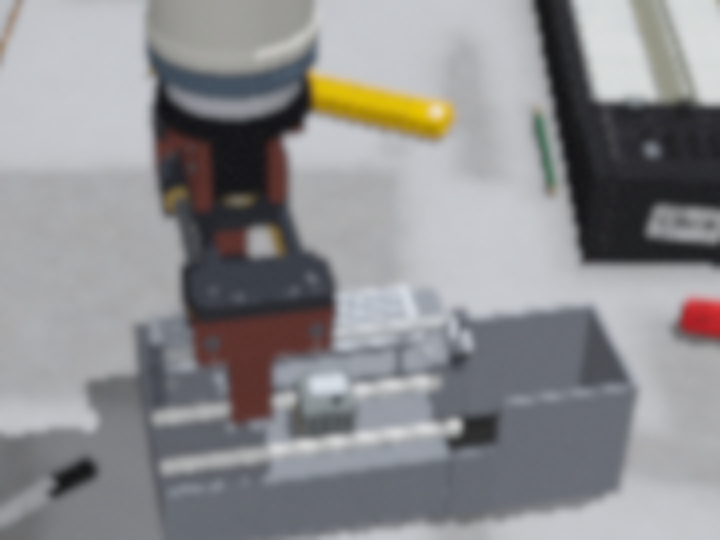

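View pics/w5.png

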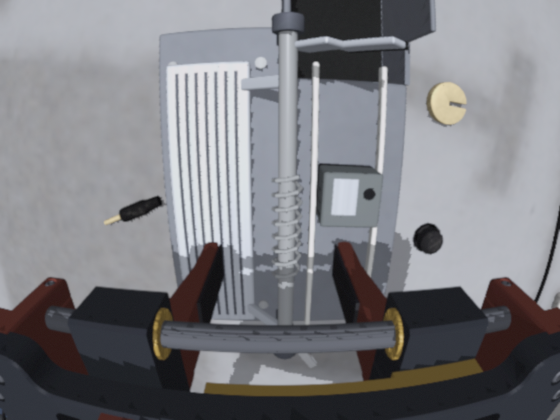

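Emit:
{"api": "apply_moves", "payload": {
  "increments": [
    [[0.004,0,0.001],[0,0,0],0.062],
    [[0.01,0,0.001],[0,0,0],0.062],
    [[0.015,0,0.001],[0,0,0],0.062],
    [[0.02,0,0.001],[0,0,0],0.062],
    [[0.026,0,0.001],[0,0,0],0.062],
    [[0.032,0,0.001],[0,0,0],0.062],
    [[0.038,0,0.001],[0,0,0],0.062],
    [[0.044,0,0.001],[0,0,0],0.062],
    [[0.05,0,0.001],[0,0,0],0.062],
    [[0.055,0,0.001],[0,0,0],0.062]
  ]
}}

```text
time_s: 5.92
ee_pos: [532.1, -25.7, 133.0]
tool_rot: [0.994, 0.113, -0.001, -0.0]
ft_force: [-7.9, -2.1, 9.4]
gripper_width: 0.703
```

```bash
python3 sh.py -8 37.75 133; python3 - <<'E'
from h import *
crop("side",200,150,380,285,4,"pics/si6.png")
c=eyes.read_camera("wrist"); cv2.imwrite("pics/w6.png",c["img"][:,:,::-1])
E
```

```text
tcp in box -44.2 38.4 w 61.719896281234234
shift m [ 0.0362  0.0007 -0.0001] rotvec deg [-0.03  0.17  0.04] t 5.925 F [-7.9 -2.1  9.4] p [532.1 -25.7 133. ]
```

View pics/si6.png

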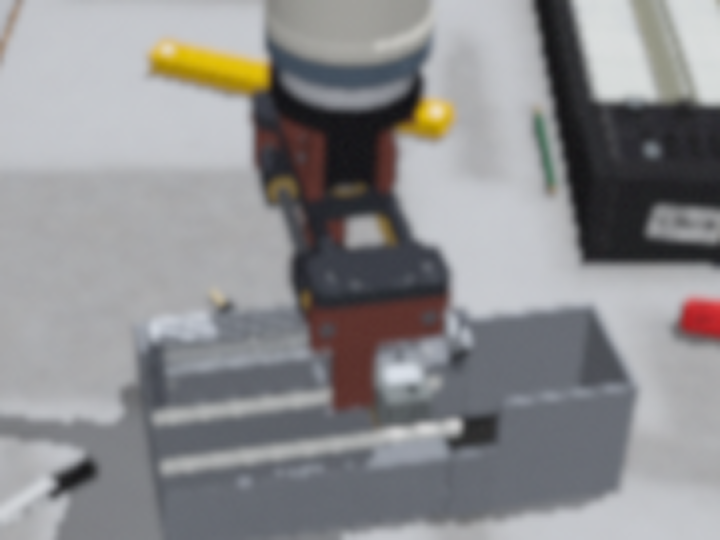

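View pics/w6.png

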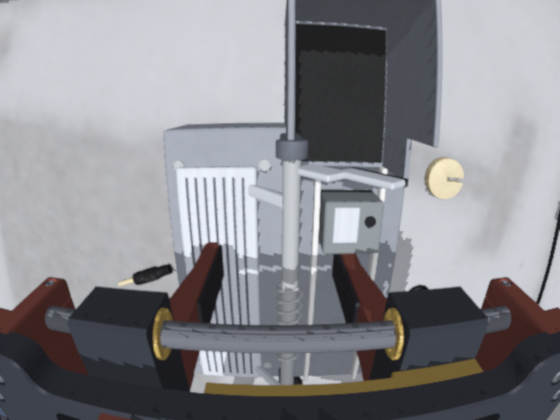

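```bash
python3 - <<'E'
from h import *
c=eyes.read_camera("side")
crop("side",260,190,340,260,9,"pics/si7.png",c)
t=np.load("t.npy");k,s=np.cos(t[2]),np.sin(t[2]);n=np.array([-s,k,0])
for nm,u,v in [("tip l",333,403),("tip r",377,408),("plate bl",310,347),("plate br",445,333),("finger root r",378,350),("plate tl",300,300),("plate tr",447,297)]:
    for yb in (-7,-15):
        o,d=ray(c,200+(u-1.5)/4,150+(v-1.5)/4); o2=o-np.r_[t[:2],0]
        p=o2+d*(yb-o2@n)/(d@n); print(nm,yb,"x",round(k*p[0]+s*p[1],1),"z",round(p[2],1))
E
```

```text
tip l -7 x -54.7 z 64.4
tip l -15 x -56.6 z 72.1
tip r -7 x -31.1 z 56.7
tip r -15 x -33.3 z 64.5
plate bl -7 x -67.4 z 104.7
plate bl -15 x -69.1 z 111.9
plate br -7 x 2.5 z 102.8
plate br -15 x -0.2 z 110.0
finger root r -7 x -32.2 z 97.0
finger root r -15 x -34.4 z 104.3
plate tl -7 x -72.8 z 135.8
plate tl -15 x -74.4 z 142.5
plate tr -7 x 1.9 z 126.5
plate tr -15 x -0.8 z 133.3
```

View pics/si7.png

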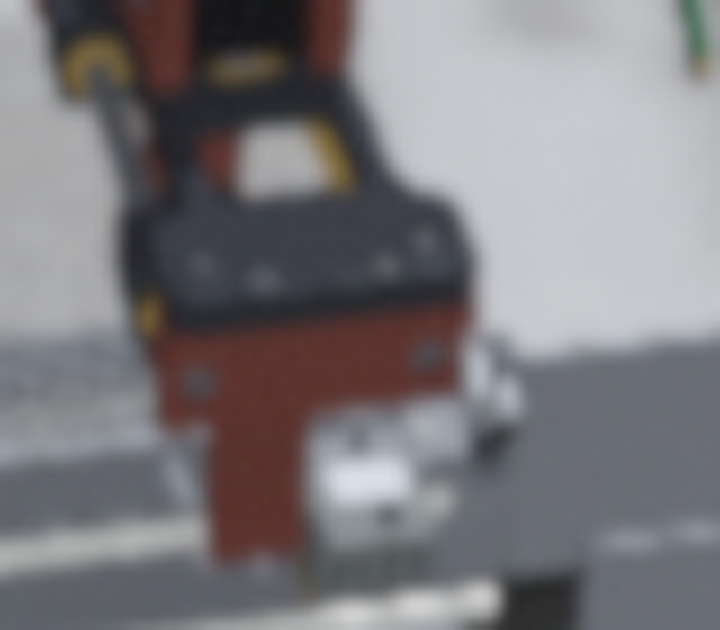

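Emit:
{"api": "apply_moves", "payload": {
  "increments": [
    [[-0.0042,0,-0.0004],[0,3,0],0.062],
    [[-0.0084,0,-0.0006],[0,6,0],0.062],
    [[-0.0125,0,-0.0006],[0,9,0],0.062],
    [[-0.0166,0,-0.0003],[0,12,0],0.062],
    [[-0.0207,0,0.0001],[0,15,0],0.062],
    [[-0.0247,0,0.0008],[0,18,0],0.062],
    [[-0.0247,0,0.0008],[0,18,0],0.062],
    [[-0.0247,0,0.0008],[0,18,0],0.062]
  ]
}}

```text
time_s: 7.08
ee_pos: [508.7, -31.0, 131.9]
tool_rot: [0.981, 0.111, 0.155, -0.018]
ft_force: [-4.1, -0.6, 6.0]
gripper_width: 0.706
```

```bash
cat > st.py <<'E'
from h import *
t=np.load("t.npy");k,s=np.cos(t[2]),np.sin(t[2])
S=bot.read_state(); r=R.from_quat(S["tool_rot"]); M=r.as_matrix()
def b(p): d=p-np.r_[t[:2],0]; return np.round([k*d[0]+s*d[1],-s*d[0]+k*d[1],d[2]],1)
tip=S["ee_pos"]+80*M[:,2]
print("tip box",b(tip),"front",b(tip+10*M[:,0]),"back",b(tip-10*M[:,0]),"corner",b(tip+36*M[:,0]-50*M[:,2]))
print("tilt",np.degrees(np.arccos(-M[2,2])),"F",np.round(S["ft_force"],1),"t",S["time_s"],"w",S["gripper_width"])
E
python3 st.py;python3 - <<'E'
from h import *
crop("side",200,150,380,285,4,"pics/si8.png")
c=eyes.read_camera("wrist"); cv2.imwrite("pics/w8.png",c["img"][:,:,::-1])
E
```

```text
tip box [-43.6  38.5  55.8] front [-34.1  38.5  58.9] back [-53.1  38.5  52.7] corner [-24.8  38.5 114.5]
tilt 17.988956501249415 F [-4.1 -0.6  6. ] t 7.075 w 0.7064992834347251
```

View pics/si8.png

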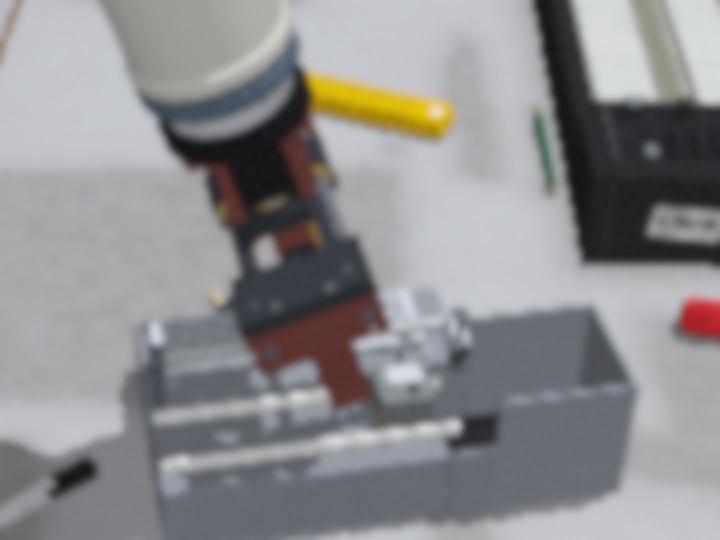

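View pics/w8.png

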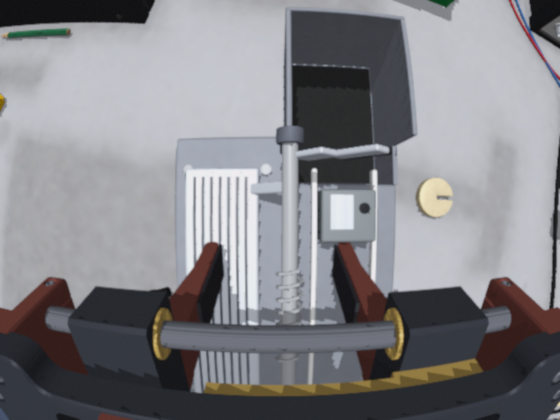

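Emit:
{"api": "apply_moves", "payload": {
  "increments": [
    [[0.0048,0,0.0015],[0,0,0],0.062],
    [[0.0095,0,0.0031],[0,0,0],0.062],
    [[0.0143,0,0.0046],[0,0,0],0.062],
    [[0.019,0,0.0062],[0,0,0],0.062],
    [[0.0238,0,0.0077],[0,0,0],0.062],
    [[0.0285,0,0.0093],[0,0,0],0.062],
    [[0.0285,0,0.0093],[0,0,0],0.062],
    [[0.0285,0,0.0093],[0,0,0],0.062]
  ]
}}

```text
time_s: 8.18
ee_pos: [538.4, -24.2, 132.0]
tool_rot: [0.981, 0.111, 0.156, -0.018]
ft_force: [-0.4, -0.1, 4.0]
gripper_width: 0.709
```

```bash
python3 st.py;python3 - <<'E'
from h import *
crop("side",200,150,380,285,4,"pics/si9.png")
c=eyes.read_camera("wrist"); cv2.imwrite("pics/w9.png",c["img"][:,:,::-1])
E
```

```text
tip box [-12.9  38.4  55.9] front [-3.4 38.4 59. ] back [-22.5  38.4  52.8] corner [  5.8  38.4 114.6]
tilt 18.057603508088864 F [-0.4 -0.1  4. ] t 8.175 w 0.7091459785531002
```

View pics/si9.png

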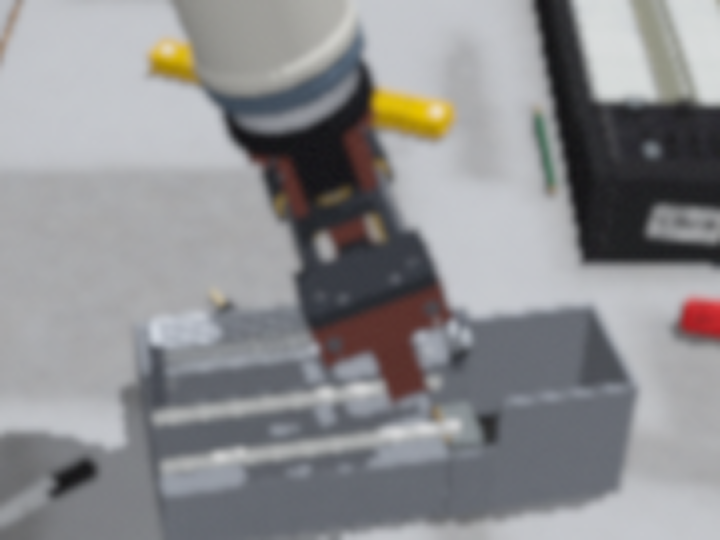

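View pics/w9.png

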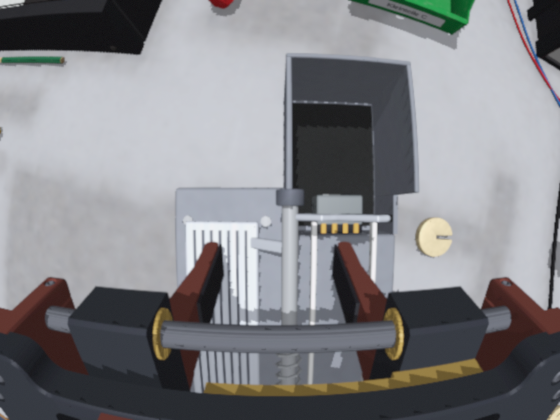

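```bash
python3 - <<'E'
from h import *
import pickle
c=eyes.read_camera("wrist");pickle.dump(c,open("w10.pkl","wb"))
cv2.imwrite("pics/w10.png",cv2.resize(c["img"][90:290,270:410,::-1],None,fx=3,fy=3,interpolation=cv2.INTER_CUBIC))
crop("side",280,230,340,270,10,"pics/si10.png")
E
```

```text
(no output)
```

View pics/w10.png

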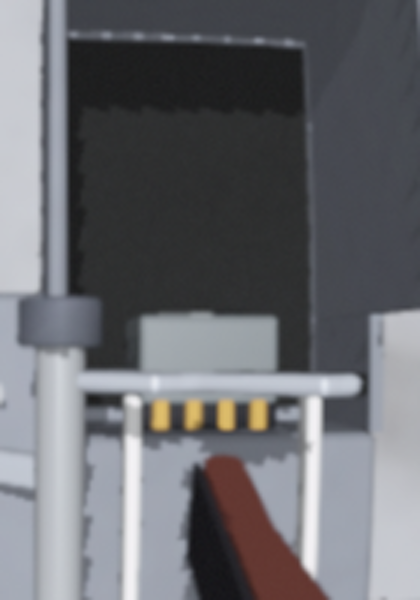

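View pics/si10.png

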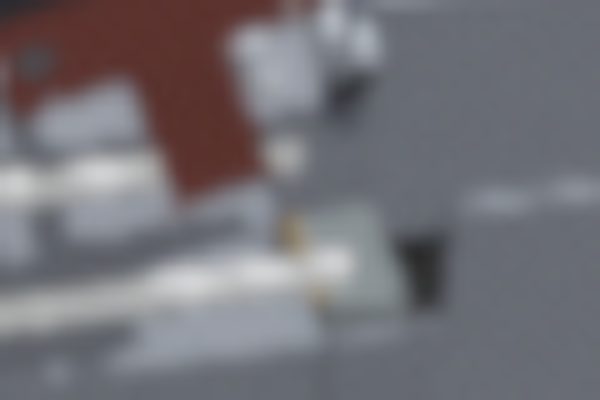

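```bash
python3 - <<'E'
from h import *
import pickle
c=pickle.load(open("w10.pkl","rb"));t=np.load("t.npy");k,s=np.cos(t[2]),np.sin(t[2])
px=lambda u,v:(270+(u-1)/3,90+(v-1)/3)
def b(p): d=p-np.r_[t[:2],0]; return np.round([k*d[0]+s*d[1],-s*d[0]+k*d[1],d[2]],1)
for z in (6,34,45,60,70):
    print(z,[b(wplane(c,*px(u,v),z))[:2] for u,v in((140,315),(277,315),(210,430))])
E
```

```text
6 [array([25.3, 11. ]), array([ 25.4, -22.6]), array([-2.2, -6. ])]
34 [array([24.2, 14.3]), array([ 24.3, -15.2]), array([ 0.1, -0.6])]
45 [array([23.8, 15.6]), array([ 23.9, -12.3]), array([1. , 1.5])]
60 [array([23.2, 17.4]), array([23.3, -8.3]), array([2.2, 4.4])]
70 [array([22.8, 18.6]), array([23. , -5.7]), array([3. , 6.3])]
```

Emit:
{"api": "apply_moves", "payload": {
  "increments": [
    [[0,0,-0.008],[0,0,0],0.062],
    [[0,0,-0.018],[0,0,0],0.062],
    [[0,0,-0.028],[0,0,0],0.062],
    [[0,0,-0.038],[0,0,0],0.062],
    [[0,0,-0.05],[0,0,0],0.062],
    [[0,0,-0.065],[0,0,0],0.062],
    [[0,0,-0.085],[0,0,0],0.062],
    [[0,0,-0.11],[0,0,0],0.062],
    [[0,0,-0.14],[0,0,0],0.062],
    [[0,0,-0.16],[0,0,0],0.062]
  ]
}}

```text
time_s: 9.62
ee_pos: [489.2, -35.6, 286.2]
tool_rot: [0.981, 0.111, 0.156, -0.017]
ft_force: [-0.8, 0.2, 0.3]
gripper_width: 0.709
```

Emit:
{"api": "apply_moves", "payload": {
  "increments": [
    [[-0.02,0,-0.02],[0,0,0],0.062],
    [[-0.04,0,-0.04],[0,0,0],0.062],
    [[-0.04,0,-0.04],[0,0,0],0.062],
    [[-0.04,0,-0.04],[0,0,0],0.062],
    [[-0.04,0,-0.04],[0,0,0],0.062]
  ]
}}

```text
time_s: 10.25
ee_pos: [440.9, -46.6, 308.6]
tool_rot: [0.982, 0.111, 0.155, -0.018]
ft_force: [0.0, -0.5, 0.8]
gripper_width: 0.706
```

```bash
python3 st.py;python3 - <<'E'
from h import *
crop("side",200,170,360,290,5,"pics/si11.png")
c=eyes.read_camera("wrist"); cv2.imwrite("pics/w11.png",c["img"][:,:,::-1])
E
```

```text
tip box [-113.2   38.5  232.5] front [-103.7   38.5  235.6] back [-122.7   38.5  229.4] corner [-94.3  38.4 291.1]
tilt 17.909400495076003 F [ 0.  -0.5  0.8] t 10.25 w 0.7061322309258163
```

View pics/si11.png

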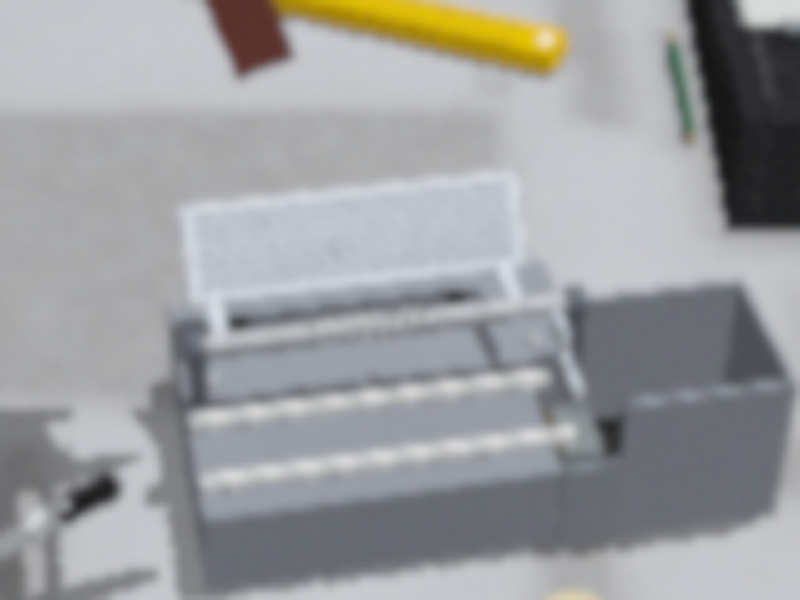

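View pics/w11.png

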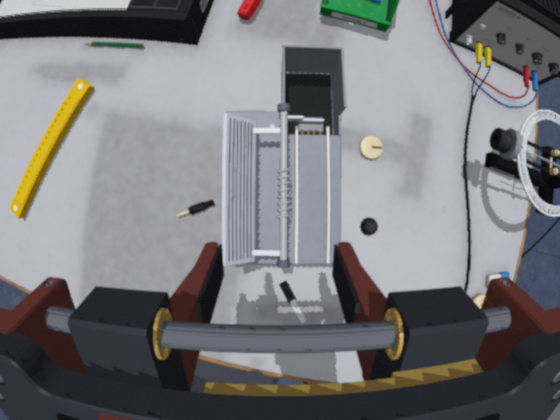

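```bash
python3 -c "
from workcell import bot
print(bot.finish_job())"
```

```text
the job is handed in; nothing more can be done
None
```

The relay is in the tray, the flap has sprung shut, and the arm is clear. The job was handed in at about 10.3 s.

- **How it went:** The left fingertip pressed the treadle to its stop. The right fingertip pushed the relay along the lane and under the raised flap until it dropped.
- **Unplanned tilt:** Partway through I tilted the gripper back 18°. The side picture showed that the wide upper part of the finger might otherwise hit the raised flap. The treadle stayed down throughout the tilt and the push.
- **Relay:** In the wrist picture its top face fits 34 mm high, x 0 to 24 mm, y ±15 mm. It is therefore standing on its front end on the tray floor, close against the shelf step, not lying flat, and it is below the shut flap.
- **Flap and table:** The last pictures show the flap shut, the treadle up and the loose items apparently where they were. I judged that by eye and did not measure their positions.
- **Forces:** The highest wrist force I read was about 12 N; I read it only at the end of each move. It was near zero at the end.
- **One disagreement:** My first position for the box, from the scene and side cameras, was off by up to 6 mm. I replaced it with a fit from the wrist camera, good to about 1 mm, and a second wrist picture agreed with it.

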